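Put the wax pan on the heating ring and switch on

ROBOT

A 6-joint arm with a two-finger parallel gripper is mounted at the origin on the work surface. World frame = base frame: x ahead of the robot, y to its left, z up, the work surface at z = 0. Lengths are in m, angles in rad, forces in N, time in s.
With the tool pointing down it reaches from about 0.325 to 0.775 m from the base axis. Payload 5.5 kg.
Tool frame: the origin (TCP) lies between the finger pads; the fingertips stand arm.finger_overhang ahead of it and the grasp point (between the pads) lies 11 mm behind it (arm.finger_overhang is the distance from the TCP to the fingertips, in m); z points along the fingers, y is the line along which they close (so a half turn about z gives the same grasp; the last joint's range is limited). The gripper opens to 85 mm and grips with 20 to 120 N. Pads are 22 mm wide; open, the fingers measure 114 mm over their backs; the gripper's body (76 mm by 85 mm) begins 54 mm behind the grasp point. The pads swing forward as they close: fully open they stand 13 mm farther back than shut.
Start: joints at [-1.29, 0.091, 1.231, -0, 1.82, -0.057], TCP at [0.199, -0.566, 0.239] pointing down, gripper open.
Joint ranges: [-2.87, 2.87], [-0.86, 2.18], [0.17, 2.46], [-1.51, 4.65], [0.06, 2.69], [-2.65, 2.65]. Speed limits (rad/s): [2.57, 2.57, 3.01, 3.14, 3.14, 3.14].

INTERFACE

Orientations are given as a unit quaternion [x, y, z, w].
In Python, from plant import arm gives the robot as it stands.
- The arm moves only by the shell command python3 -m creep 'ROWS' [FORCE]. ROWS is JSON, a list of rows, each a list of 7 numbers: the closure in counts, from 0 (fully open) to 255 (shut), then the shift along the tool's x, y, z in mm, then the turn, a rotation vector about the tool's x, y, z in degrees. In form: [[claw, x, y, z, wx, wy, wz], ...]. A call has 1 to 5 rows; each row shifts and turns the commanded pose from where the row before left it, along the tool's axes as they then stand; what a row does not reach is not made up. A row lasts 1/8 s, in which the tool goes at most 62.5 mm and 10.7 degrees, less where a joint would pass 70% of its speed; a pose out of reach is approached as far as the arm can. A call with a gripper value outside its range is refused whole. The fingers move at their own pace and stop on an object; FORCE is the grip in N (left out, the last holds). Time passes only in rows, so rows that do not move let the fingers close. It gives the time, the measured TCP pose, the force, the opening and the grip force at its end, in the units of the state.
- arm.get_obs(): the state, without advancing time (a new reading comes with each control period).
- arm.capture(name): name is "scene" or "side" or "wrist"; returns the picture (384x512x3 uint8, red, green, blue); there is no depth.
- arm.camera_params(name): a dict with "K" (3x3 intrinsics, pixels), "k1" (the pictures are not rectified: a ray, as slopes to the right and down, at radius r is drawn at 1 + k1 r^2 times it, then the intrinsics apply), "R" (3x3) and "t" (3): a world point X has camera coordinates R X + t. Camera axes: x right, y down, z forward; pixel columns grow to the right and rows downward; lengths in m; the calibration is good to about 2 mm. A picture is of the moment at which its call begins: read the wrist's pose just before it. camera_params takes no time and is no camera call; for the wrist camera it gives the pose at the moment of the call.
- arm.close_job(): hands the job in; it is judged then, once.
The state is a dict: "t": time; "joint_positions": joint angles; "qd": joint speeds; "joint_torque": joint torques, N m; "eef_pos": TCP position; "tool_rot": TCP orientation; "force": force on the tool from outside, world axes, zero at the start; "wrist_torque": the same for the moment, N m; "finger_gap": finger opening in m; "finger_force": force on a finger pad.
Only numpy, scipy, OpenCV 4.12 (cv2) and the standard library are available. Lean on these libraries where they do the work, as an engineer would, in place of code of your own. Each camera call takes 0.05 s, during which the arm holds its last target. There are 200 camera calls.

TASK

Slide the pan along the warming plate, without lifting or tipping it, from the plain circle it stands on to the heating ring (the mark of several concentric circles), so that its whole base stands inside the outermost circle. Once the pan stands still there, flip the toggle switch past its centre so that it snaps over to the on side, leaning away from the robot. Leave the other pots alone.

Things in the scene. Friction and masses are not known exactly. Their poses are not given: they have to be found in the camera images.
- plate: Flat steel warming plate fixed on the bench, 190 mm (its x) by 370 mm (its y), flat top 25 mm above the bench. Origin: centre of its underside at bench height; z up. It carries two flat circular marks of 150 mm diameter, 180 mm apart along its y, one each side of the middle.
- heat_mark: The heating ring, where the pan must go: a flat mark of several concentric dark circles, outermost 150 mm in diameter, printed flush on the plate top. Origin: its centre at the plate's top. It may be at the plate's left or right place.
- park_mark: The plain mark, a single circle of 150 mm diameter printed flush on the plate top, where the pan stands at the start. Origin: its centre at the plate's top.
- pan_center (a point): Centre of the loose aluminium pan, half-way up (35 mm above its underside). Open round pan, 120 mm outer diameter (base 112 mm), 70 mm high, wall 4 mm, about 0.5 kg. z up; its straight handle points along its -x, roughly towards the robot. Slides with ordinary friction on the plate.
- pan_handle (a point): Point at the middle of the pan's black handle, 125 mm from the pan's axis along the pan's -x and 52 mm above its underside. The black handle is a level bar 115 mm long along the pan's x (from 80 to 195 mm from the axis), 20 mm wide and 14 mm thick; rigid with the pan. Same axes as the pan.
- switch_pivot (a point): Pivot of the toggle switch, 4 mm above the middle of the top of its fixed grey metal box, which is 120 mm long (x), 70 mm wide (y) and 45 mm high and stands on the bench to the left or right of the plate. Its x axis points away from the robot, towards the on side; z up.
- bat_tip (a point): Top end of the steel toggle bat, a round bar 60 mm long from the pivot, 10 to 13 mm thick in its lower half, with a heavy bulb 24 mm thick over its last 20 mm.
- switch_bat (a joint): Angle of the toggle bat from upright: -0.45 rad is off (leaning along the switch's -x, towards the robot), +0.45 rad is on (leaning along its +x, away from the robot). It is top-heavy and moves freely between two stops: its weight holds it at either side; pushing it up near the tip needs about 1 N, and past upright it snaps over by itself.
- bowl: Bystander: loose terracotta bowl, 110 mm in diameter, 60 mm high, on the bench at the side of the plate opposite the switch. Origin: centre of its underside.
- jar: Bystander: loose amber glass jar, 70 mm in diameter, 100 mm high, beyond the plate. Origin: centre of its underside.
- beaker: Bystander: loose white ceramic beaker, 72 mm in diameter, 90 mm high, beyond the plate. Origin: centre of its underside.
Not all that is in view belongs to the job. Of the things shaped like the part that bears switch_pivot, the grey one is meant.

How it is judged:
By the outcome, as a careful person would: the job done as asked, in the order asked, and still so for the second after the job is handed in, with the robot touching nothing.
It also fails if it takes over 50 s, if anything falls off the work surface, if the arm or the gripper's body presses on something with over 40 N, if the wrist force passes 120 N, or if a joint passes its speed limit or range.

## Working session

There is one attempt and no reset: what is moved stays moved. The work goes in short steps, Python scripts to look and compute and a shell command to move; the robot and the scene stay as the last step left them, time stands still between calls to the robot, and variables do not carry over. Pictures are saved under pics/ and viewed, at most 10 in all, crops included, and the job is handed in when it is done.

```bash
mkdir -p pics; ls
cat > h.py <<'E'
import numpy as np, cv2
from plant import arm
def ray(c,u,v,P=None):
    P=P or arm.camera_params(c); K=np.array(P["K"]);k=P["k1"]
    d=np.array([(u-K[0,2])/K[0,0],(v-K[1,2])/K[1,1]]);s=d.copy()
    for _ in range(30): s=d/(1+k*(s@s))
    R=np.array(P["R"]);t=np.array(P["t"])
    return -R.T@t, R.T@np.array([s[0],s[1],1.])
def onz(c,u,v,z,P=None):
    o,d=ray(c,u,v,P); return o+d*(z-o[2])/d[2]
def proj(c,X,P=None):
    P=P or arm.camera_params(c);K=np.array(P["K"])
    q=np.array(P["R"])@np.array(X)+np.array(P["t"]);s=q[:2]/q[2];s=s*(1+P["k1"]*(s@s))
    return s*[K[0,0],K[1,1]]+K[:2,2]
E
python3 - <<'E'
from h import *
a=arm.capture("scene");b=arm.capture("side")
np.save("a.npy",a);np.save("b.npy",b)
for n,i in(("a",a),("b",b)): cv2.imwrite(f"pics/{n}.png",cv2.resize(i[:,:,::-1],(800,600)))
o=arm.get_obs();print(o,arm.finger_overhang)
for c in("scene","side"):
    P=arm.camera_params(c);print(c,-np.array(P["R"]).T@P["t"])
E
```

```text
pics
{'t': 0.1, 'joint_positions': array([-1.28970978e+00,  9.18592190e-02,  1.23178781e+00,  1.20906823e-05,
        1.81979454e+00, -5.66934526e-02]), 'qd': array([-2.75480640e-05, -1.96978179e-03, -3.32715543e-03,  5.14270243e-04,
       -5.94828101e-04,  8.20429399e-04]), 'joint_torque': array([ 3.19803265e-03, -4.60219073e+01, -4.19217181e+01,  4.65120968e-05,
        1.06823933e-02, -2.36553313e-05]), 'eef_pos': array([ 0.19877593, -0.56586572,  0.23820601]), 'tool_rot': array([ 9.85771281e-01,  1.68089638e-01, -9.76799722e-05, -9.19300564e-04]), 'force': array([ 1.01750485,  0.08742684, -0.19799605]), 'wrist_torque': array([0.01629338, 0.03092579, 0.03186332]), 'finger_force': 0.0, 'finger_gap': 0.08525379437999159} 0.008
scene [1.00431272 0.59938691 1.15227198]
side [0.38478057 0.83862697 0.63749673]
```

View pics/a.png

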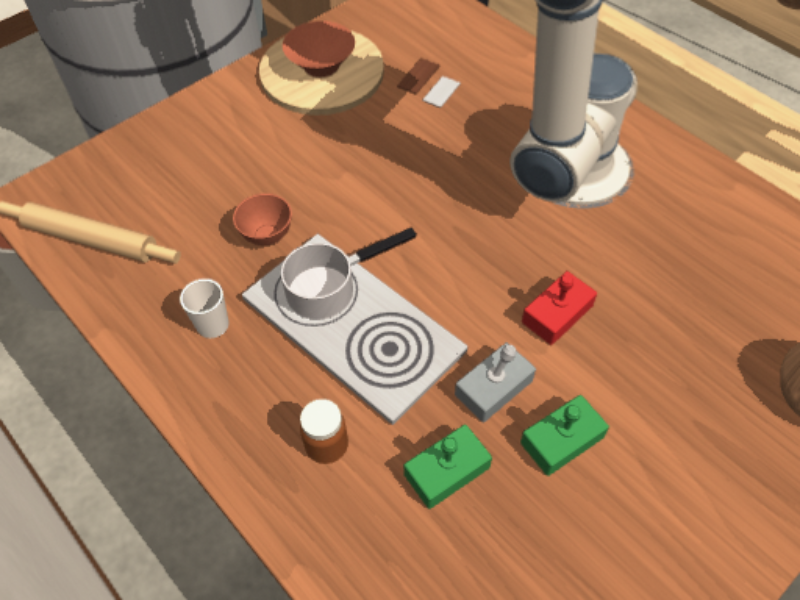

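View pics/b.png

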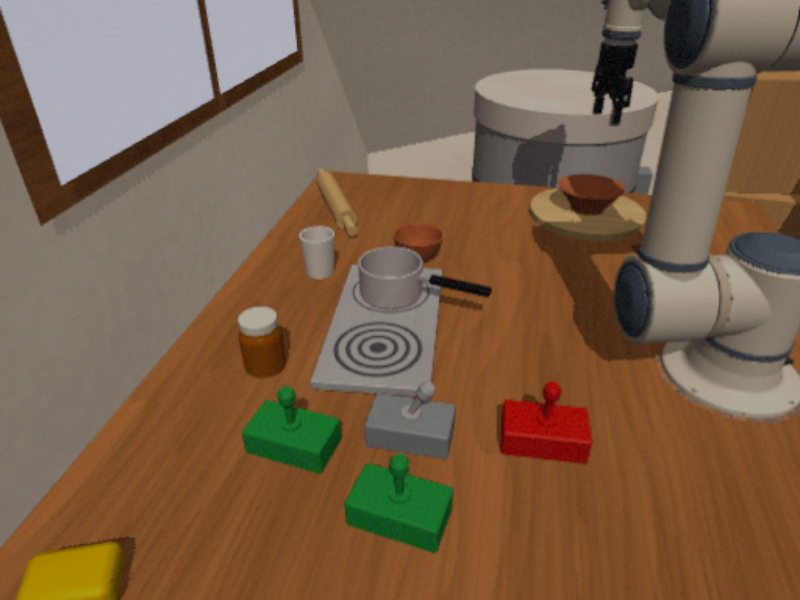

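Scene picture (800x600): pan at (317,282), handle end (415,235), heating ring (390,349). Box-with-bat candidates are red (560,305), green (565,433), green (448,465) and grey (495,382). The grey one fits the description and stands beside the plate; in the side view it is at (411,422). I'll measure and confirm it in a crop.

Run:
```python
from h import *
s=.64
a=np.load("a.npy");b=np.load("b.npy")
def comp(img,roi,f):
    x0,y0,x1,y1=[int(q*s) for q in roi]; m=np.zeros(img.shape[:2],np.uint8)
    m[y0:y1,x0:x1]=f(img[y0:y1,x0:x1].astype(int)).astype(np.uint8)
    n,l,st,c=cv2.connectedComponentsWithStats(m); i=1+np.argmax(st[1:,4]); return (l==i).astype(np.uint8),c[i],st[i]
dark=lambda p:p.max(2)<60
for n,img,roi in(("scene",a,(352,222,425,270)),("side",b,(425,268,500,302))):
    m,c,st=comp(img,roi,dark); ys,xs=np.nonzero(m); r=cv2.minAreaRect(np.c_[xs,ys].astype(np.float32))
    print(n,"handle",st,c,onz(n,*c,.077+.004))
    bp=cv2.boxPoints(r); e=sorted([bp],key=len)[0]
    for p in bp: print("   ",onz(n,*p,.080))
d2=lambda p:p.max(2)<110
for n,img,roi in(("scene",a,(378,338,402,362)),("side",b,(365,340,392,357))):
    m,c,st=comp(img,roi,d2); print(n,"heat",st,c,onz(n,*c,.025))
# plate corners
for n,pts in(("scene",[(318,237),(466,348),(392,417),(245,296)]),("side",[(443,270),(437,385),(315,385),(352,267)])):
    for p in pts: print(n,"plate",onz(n,p[0]*s,p[1]*s,.025))
    
for n,img,roi in(("scene",a,(440,335,545,425)),("side",b,(355,375,465,460))):
    P=img
    x0,y0,x1,y1=[int(q*s) for q in roi]
    cv2.imwrite(f"pics/sw_{n}.png",cv2.resize(P[y0:y1,x0:x1,::-1],None,fx=6,fy=6,interpolation=cv2.INTER_CUBIC)); print(x0,y0)
i=cv2.imread("pics/sw_scene.png");j=cv2.imread("pics/sw_side.png");h=max(i.shape[0],j.shape[0])
pad=lambda q:cv2.copyMakeBorder(q,0,h-q.shape[0],0,0,cv2.BORDER_CONSTANT)
k=np.hstack([pad(i),pad(j)]);print(i.shape,k.shape);cv2.imwrite("pics/sw.png",k)
# pan rim : gradient-free clicks
for n,pts in(("scene",[(281,276),(357,276),(319,242),(319,293)]),("side",[(358,265),(424,265),(391,248),(391,279)])):
    q=[onz(n,p[0]*s,p[1]*s,.095) for p in pts]; print(n,"pan",(q[0]+q[1])/2,(q[2]+q[3])/2,np.linalg.norm(q[0]-q[1]),np.linalg.norm(q[2]-q[3]))
```

```text
scene handle [229 146  37  21 253] [247.02766798 155.93280632] [ 0.46190002 -0.05926763  0.081     ]
    [ 0.51012731 -0.08211522  0.08      ]
    [ 0.40189843 -0.05856839  0.08      ]
    [ 0.41103993 -0.03736237  0.08      ]
    [ 0.51812445 -0.06117059  0.08      ]
side handle [275 176  39  14 231] [294.15151515 182.39393939] [ 0.45970538 -0.05296346  0.081     ]
    [ 0.51510696 -0.04932324  0.08      ]
    [ 0.51667471 -0.08192824  0.08      ]
    [ 0.40578403 -0.05886072  0.08      ]
    [ 0.40691073 -0.02788107  0.08      ]
scene heat [245 219  10   8  63] [249.11111111 222.55555556] [0.579034   0.07860264 0.025     ]
side heat [236 219  12   7  61] [241.59016393 221.98360656] [0.58014092 0.07982859 0.025     ]
scene plate [ 0.51665924 -0.19225472  0.025     ]
scene plate [0.48365803 0.16726985 0.025     ]
scene plate [0.66155843 0.17783262 0.025     ]
scene plate [ 0.69646984 -0.17524284  0.025     ]
side plate [ 0.5072786  -0.19358953  0.025     ]
side plate [0.46746163 0.15530182 0.025     ]
side plate [0.65330946 0.19207781 0.025     ]
side plate [ 0.69296812 -0.1694617   0.025     ]
281 214
227 240
(348, 402, 3) (348, 822, 3)
scene pan [ 0.5989647  -0.07555158  0.095     ] [ 0.58685943 -0.09059113  0.095     ] 0.12913677993015174 0.10910167816360414
side pan [ 0.58942601 -0.07506652  0.095     ] [ 0.59109785 -0.08286943  0.095     ] 0.12113621887117336 0.11433254659827918
```

View pics/sw.png

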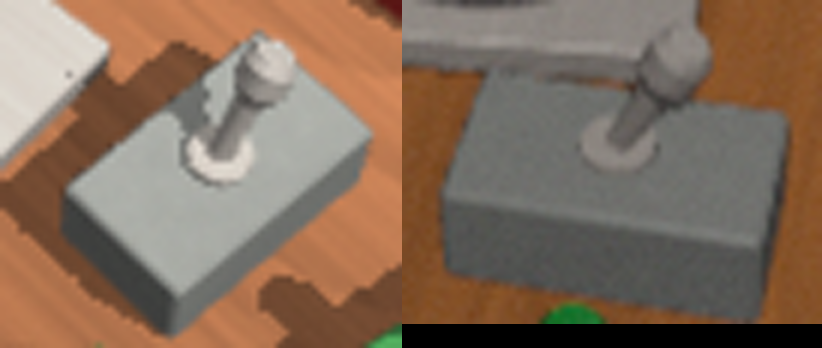

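The crop confirms the grey box: bat leaning towards the robot, i.e. off. Now the switch geometry, while turning the tool to align with the handle.

```bash
cat >> h.py <<'E'
def tri(p,q,n="scene",m="side"):
    o1,d1=ray(n,*p);o2,d2=ray(m,*q);A=np.c_[d1,-d2];x=np.linalg.lstsq(A,o2-o1,rcond=None)[0]
    a,b=o1+x[0]*d1,o2+x[1]*d2; return (a+b)/2,np.linalg.norm(a-b)
def need(T):
    "world target -> tool-frame shift mm"
    from scipy.spatial.transform import Rotation as R
    o=arm.get_obs();r=R.from_quat(o["tool_rot"]).as_matrix();return o["eef_pos"],r[:,0],r.T@(np.array(T)-o["eef_pos"])*1000
E
python3 -m creep '[[0,0,0,0,0,0,10.3],[0,0,0,0,0,0,10.3],[0,0,0,0,0,0,10.4],[0,0,0,0,0,0,0]]'
python3 - <<'E'
from h import *
f=lambda x,y:(281+x/6,214+y/6)
g=lambda x,y:(227+(x-402)/6,240+y/6)
print("bulb",tri(f(267,72),g(677,66)));print("collar",tri(f(220,160),g(618,146)))
for p in((67,187),(258,33),(372,133),(175,293)): print("top",onz("scene",*f(*p),.045))
for p in((447,190),(497,75),(788,118),(755,240)): print("top side",onz("side",*g(*p),.045))
print("handle",tri((247.03,155.93),(294.15,182.39)))
print(need((.461,-.057,.22)))
E
```

```text
t: 0.6
eef_pos: [0.1988, -0.566, 0.2387]
tool_rot: [0.995, -0.101, -0.0, -0.0]
force: [-0.7, 0.4, 0.6]
finger_gap: 0.0852
finger_force: 0.0
bulb (array([0.47076553, 0.24487404, 0.08994183]), np.float64(0.0003722744413530841))
collar (array([0.49296163, 0.24487963, 0.04503193]), np.float64(0.002616515744326547))
top [0.55073827 0.21118076 0.045     ]
top [0.43656544 0.21359731 0.045     ]
top [0.43712599 0.28059061 0.045     ]
top [0.5525833  0.27632933 0.045     ]
top side [0.54873928 0.27743835 0.045     ]
top side [0.54481378 0.21475713 0.045     ]
top side [0.43246954 0.21655235 0.045     ]
top side [0.43630564 0.27991709 0.045     ]
handle (array([ 0.46000463, -0.0617986 ,  0.0760549 ]), np.float64(0.001272446729063721))
(array([ 0.19878535, -0.56596761,  0.23868418]), array([ 9.79738287e-01, -2.00281367e-01, -5.12848596e-04]), array([ 154.9745854 , -551.15476494,   19.10378412]))
```

```bash
python3 -m creep '[[0,16,-56,2,0,0,0],[0,16,-56,2,0,0,0],[0,16,-56,2,0,0,0],[0,16,-56,2,0,0,0],[0,16,-56,2,0,0,0]]'; python3 -m creep '[[0,16,-56,2,0,0,0],[0,16,-56,2,0,0,0],[0,16,-56,2,0,0,0],[0,16,-56,2,0,0,0],[0,20,-47,2,0,0,0]]';python3 -m creep '[[0,0,0,20,0,0,0],[0,0,0,0,0,0,0],[0,0,0,0,0,0,0]]'
python3 - <<'E'
from h import *
P=arm.camera_params("wrist");w=arm.capture("wrist");np.save("w.npy",w);cv2.imwrite("pics/w.png",w[:,:,::-1])
print(need((.460,-.06,.067)))
for X in((.46,-.06,.084),(.59,-.082,.095)): print(proj("wrist",X,P))
import json;json.dump({k:np.array(v).tolist() for k,v in P.items()},open("P.json","w"))
E
```

```text
t: 1.23
eef_pos: [0.3342, -0.3063, 0.2291]
tool_rot: [0.995, -0.099, 0.0, -0.0]
force: [1.0, -0.7, 0.7]
finger_gap: 0.0855
finger_force: 0.0
t: 1.85
eef_pos: [0.4712, -0.0574, 0.2194]
tool_rot: [0.995, -0.099, 0.0, 0.0]
force: [0.7, -0.3, 0.2]
finger_gap: 0.0855
finger_force: 0.0
t: 2.22
eef_pos: [0.4702, -0.0607, 0.1993]
tool_rot: [0.995, -0.102, -0.0, 0.0]
force: [-0.2, 0.6, -0.0]
finger_gap: 0.0853
finger_force: 0.0
(array([ 0.47035395, -0.06074548,  0.19979447]), array([ 9.79175125e-01, -2.03016475e-01,  6.20163188e-04]), array([-10.3720289 ,   1.34041719, 132.78838253]))
[259.74390655 198.17243117]
[253.98682764  40.24982746]
```

View pics/w.png

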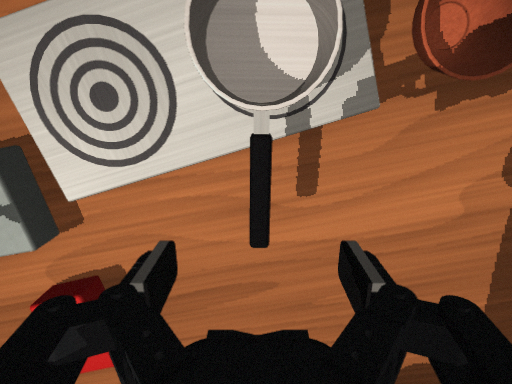

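The wrist view shows the handle from (261,135) to (260,247), the ring centre at (104,97), and the pan rim edges at x≈186 and 344 (row ~28).

Run:
```python
from h import *
import json
P={k:np.array(v) if isinstance(v,list) else v for k,v in json.load(open("P.json")).items()}
e1=onz("wrist",261,135,.084,P);e2=onz("wrist",260,247,.084,P);print(e1,e2,(e1+e2)/2,np.linalg.norm(e1-e2))
d=(e1-e2)/np.linalg.norm(e1-e2);print("dir",d,"pan axis",(e1+e2)/2+.1375*d-.0*d, e1+.08*d)
print("heat",onz("wrist",104,97,.025,P))
w=np.load("w.npy").astype(int)
l,r=onz("wrist",186,28,.095,P),onz("wrist",344,28,.095,P);print(l,r,np.linalg.norm(l-r))
b=onz("wrist",264,110,.095,P);print("rim near",b,b+.06*d)
```

```text
[ 0.5176785  -0.07291545  0.084     ] [ 0.40900745 -0.04983964  0.084     ] [ 0.46334297 -0.06137754  0.084     ] 0.11109405094104345
dir [ 9.78189572e-01 -2.07714132e-01  2.49838541e-16] pan axis [ 0.59784404 -0.08993824  0.084     ] [ 0.59593366 -0.08953258  0.084     ]
heat [0.58176135 0.08033557 0.025     ]
[ 0.60834693 -0.03364486  0.095     ] [ 0.58421428 -0.14989713  0.095     ] 0.11873068523689159
rim near [ 0.53838416 -0.07948656  0.095     ] [ 0.59707554 -0.0919494   0.095     ]
```

```bash
python3 -m creep '[[0,-7,1,40,0,0,0],[0,0,1,40,0,0,0],[0,0,0,35,0,0,0],[0,0,0,17,0,0,0],[0,0,0,0,0,0,0]]' 25; python3 -m creep '[[120,0,0,0,0,0,0],[160,0,0,0,0,0,0],[180,0,0,0,0,0,0],[200,0,0,0,0,0,0],[220,0,0,0,0,0,0]]' 25;  python3 -m creep '[[230,0,0,0,0,0,0],[230,0,0,0,0,0,0],[230,0,0,0,0,0,0]]' 25
python3 -c "
from h import *
o=arm.get_obs();p=o['eef_pos'];print(o,need(p+np.array([-.0155,.171,0])))"
```

```text
t: 2.9
eef_pos: [0.4629, -0.0606, 0.0669]
tool_rot: [0.995, -0.102, -0.001, -0.0]
force: [0.0, 0.6, 0.0]
finger_gap: 0.0852
finger_force: 0.0
t: 3.52
eef_pos: [0.4637, -0.0605, 0.0679]
tool_rot: [0.995, -0.102, 0.0, 0.0]
force: [-1.4, -2.5, 3.0]
finger_gap: 0.0197
finger_force: 24.2
t: 3.9
eef_pos: [0.4635, -0.0604, 0.0675]
tool_rot: [0.995, -0.102, 0.0, 0.0]
force: [-1.6, -2.1, 4.9]
finger_gap: 0.0195
finger_force: 24.7
{'t': 3.9, 'joint_positions': array([-2.01967090e-01, -2.38827861e-01,  1.84932157e+00, -4.88484556e-04,
        1.53074295e+00,  1.57237049e+00]), 'qd': array([ 7.05433483e-05, -1.60998067e-04,  2.53990822e-03,  7.38242243e-04,
       -1.42642013e-03,  2.34012994e-04]), 'joint_torque': array([  1.68062534, -28.47907126, -38.95444393,   1.12583477,
        -0.24661582,  -0.22840059]), 'eef_pos': array([ 0.46350096, -0.06036622,  0.06753533]), 'tool_rot': array([ 9.94826782e-01, -1.01585349e-01,  1.52695790e-04,  2.60629292e-04]), 'force': array([-1.5776324 , -2.12278803,  4.93094423]), 'wrist_torque': array([-0.53482088,  0.21215163, -0.27393861]), 'finger_force': 24.67134118080139, 'finger_gap': 0.019534519048815993} (array([ 0.46350096, -0.06036622,  0.06753533]), array([ 9.79360787e-01, -2.02119573e-01,  3.56763959e-04]), array([-4.97425391e+01, -1.64337823e+02, -9.78674101e-02]))
```

```bash
python3 -m creep '[[230,0,0,-0.5,0,0,0],[230,0,0,0,0,0,0],[230,0,0,0,0,0,0]]'
```

```text
t: 4.28
eef_pos: [0.4636, -0.0602, 0.0677]
tool_rot: [0.995, -0.101, 0.0, 0.0]
force: [0.2, -3.7, 2.2]
finger_gap: 0.0197
finger_force: 25.1
```

```bash
python3 -m creep '[[230,0,0,-0.3,0,0,0],[230,-2,-5,0,0,0,0],[230,-3,-10,0,0,0,0],[230,-3,-10,0,0,0,0],[230,-3,-10,0,0,0,0]]'; python3 -m creep '[[230,-3,-10,0,0,0,0],[230,-3,-10,0,0,0,0],[230,-3,-10,0,0,0,0],[230,-3,-10,0,0,0,0],[230,-3,-10,0,0,0,0]]'
```

```text
t: 4.9
eef_pos: [0.4595, -0.0228, 0.068]
tool_rot: [0.995, -0.101, -0.0, -0.0]
force: [1.0, -4.3, 1.5]
finger_gap: 0.0196
finger_force: 26.7
t: 5.52
eef_pos: [0.455, 0.0291, 0.068]
tool_rot: [0.995, -0.101, -0.0, -0.0]
force: [0.7, -2.7, 1.2]
finger_gap: 0.0195
finger_force: 26.7
```

```bash
python3 -m creep '[[230,-3,-10,0,0,0,0],[230,-3,-10,0,0,0,0],[230,-3,-10,0,0,0,0],[230,-3,-10,0,0,0,0],[230,-3,-10,0,0,0,0]]'; python3 -m creep '[[230,-3,-10,0,0,0,0],[230,-3,-10,0,0,0,0],[230,-2,-8,0,0,0,0],[230,0,0,0,0,0,0],[230,0,0,0,0,0,0]]'
python3 - <<'E'
from h import *
o=arm.get_obs();print(o["eef_pos"])
i=arm.capture("scene");cv2.imwrite("pics/c.png",cv2.resize(i[150:290,180:367,::-1],None,fx=4,fy=4,interpolation=cv2.INTER_CUBIC))
E
```

```text
t: 6.15
eef_pos: [0.4504, 0.0811, 0.068]
tool_rot: [0.995, -0.101, -0.0, -0.0]
force: [0.0, -3.4, 1.5]
finger_gap: 0.0199
finger_force: 26.7
t: 6.78
eef_pos: [0.448, 0.1102, 0.068]
tool_rot: [0.995, -0.101, -0.0, -0.001]
force: [-1.6, 1.5, 1.8]
finger_gap: 0.0197
finger_force: 24.1
[0.44798819 0.11016839 0.06800435]
```

View pics/c.png

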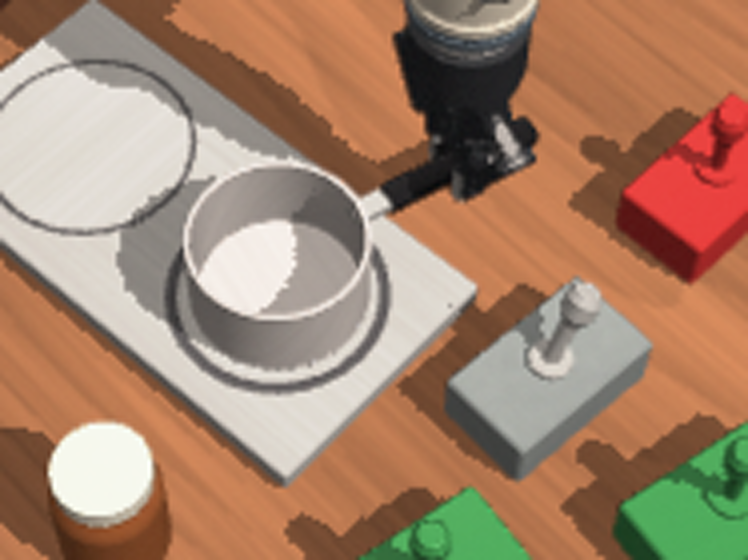

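The ring shows around the base on all visible sides (about 20 px margin left, right and near), so the pan is inside. Release and rise.

```bash
python3 -m creep '[[150,0,0,0,0,0,0],[100,0,0,0,0,0,0],[60,0,0,0,0,0,0],[60,0,0,0,0,0,0],[60,0,0,0,0,0,0]]'; python3 -m creep '[[60,0,0,-15,0,0,0],[60,0,0,-40,0,0,0],[60,0,0,-45,0,0,0],[150,0,0,0,0,0,-6],[255,0,0,0,0,0,-5.7]]'; python3 -m creep '[[255,0,0,0,0,0,0],[255,0,0,0,0,0,0],[255,0,0,0,0,0,0]]'
python3 - <<'E'
from h import *
P=arm.camera_params("wrist");w=arm.capture("wrist");np.save("w2.npy",w)
cv2.imwrite("pics/w2.png",w[:,:,::-1])
print(need((.42,.245,.085)))
for X in((.5805,.08,.025),(.471,.245,.09)): print(proj("wrist",X,P))
i=arm.capture("scene")
cv2.imwrite("pics/c2.png",i[:,:,::-1])
import json;json.dump({k:np.array(v).tolist() for k,v in P.items()},open("P2.json","w"))
E
```

```text
t: 7.45
eef_pos: [0.4484, 0.1094, 0.068]
tool_rot: [0.995, -0.101, -0.0, -0.0]
force: [0.0, 0.1, -0.2]
finger_gap: 0.0654
finger_force: 0.0
t: 8.07
eef_pos: [0.4489, 0.1096, 0.1704]
tool_rot: [1.0, 0.002, 0.002, -0.0]
force: [-0.6, -0.6, 0.2]
finger_gap: 0.0294
finger_force: 0.0
t: 8.45
eef_pos: [0.4483, 0.1094, 0.1682]
tool_rot: [1.0, -0.0, -0.0, 0.0]
force: [0.7, 0.8, 0.2]
finger_gap: 0.0003
finger_force: 0.0
(array([0.44832175, 0.10945477, 0.16811534]), array([ 9.99999985e-01,  1.49987558e-04, -8.76379475e-05]), array([ -28.29413328, -135.54625248,   83.12308762]))
[291.43904564  35.78682875]
[ 84.5523123 175.1559   ]
```

View pics/w2.png

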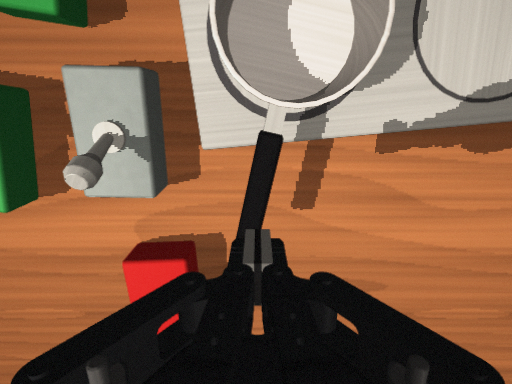

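Bulb at (85,172), within 3 px of my prediction. Checking the pan position and the red switch's clearance before going down.

Run:
```python
from h import *
import json
P={k:np.array(v) if isinstance(v,list) else v for k,v in json.load(open("P2.json")).items()}
s=.64
print("red bulb",tri((567*s,280*s),(551*s,391*s)))
for p in((568,274),(596,293),(552,327),(523,309)): print(onz("scene",p[0]*s,p[1]*s,.045))
e=onz("wrist",270,133,.084,P);d=np.array([.9793,-.202,0]);print("pan",e+.08*d)
l,r=onz("wrist",209,15,.095,P),onz("wrist",394,15,.095,P);print((l+r)/2,np.linalg.norm(l-r))
b=onz("wrist",269,108,.095,P);print(b+.06*d)
# heat ring outer visible in current scene
print("bulb",onz("wrist",85,172,.095,P),onz("wrist",107,136,.045,P))
```

```text
red bulb (array([0.3032441 , 0.21878434, 0.10040285]), np.float64(0.005129363684484508))
[0.25214621 0.18951862 0.045     ]
[0.24770199 0.24955728 0.045     ]
[0.3567186  0.24433042 0.045     ]
[0.36571409 0.18618463 0.045     ]
pan [0.58124996 0.08416299 0.084     ]
[0.57911904 0.0816185  0.095     ] 0.11918361360324155
[0.58046746 0.08963729 0.095     ]
bulb [0.47483299 0.24100748 0.095     ] [0.49558045 0.24642806 0.045     ]
```

```bash
python3 -m creep '[[255,-4,-34,0,0,0,0],[255,-4,-34,0,0,0,0],[255,-4,-34,0,0,0,0],[255,-4,-34,0,0,0,0],[255,0,0,0,0,0,0]]'
```

```text
t: 9.18
eef_pos: [0.4316, 0.2471, 0.1677]
tool_rot: [1.0, 0.002, -0.0, -0.0]
force: [-0.3, -0.2, -0.5]
finger_gap: -0.0001
finger_force: 0.0
```

The pan is within about 5 mm of the ring centre (19 mm allowed). Descend in front of the bat and push it along +x.

```bash
python3 -m creep '[[255,-7,2,40,0,0,0],[255,0,0,40,0,0,0],[255,0,0,0,0,0,0],[255,10,0,0,0,0,0],[255,10,0,0,0,0,0]]';python3 -m creep '[[255,8,0,0,0,0,0],[255,8,0,0,0,0,0],[255,8,0,0,0,0,0],[255,8,0,0,0,0,0],[255,8,0,0,0,0,0]]'; python3 -c "
from h import *
i=arm.capture('side');cv2.imwrite('pics/s3.png',cv2.resize(i[150:310,190:360,::-1],None,fx=3.5,fy=3.5))"
```

```text
t: 9.8
eef_pos: [0.4473, 0.2437, 0.0907]
tool_rot: [1.0, 0.0, 0.002, -0.001]
force: [-0.3, 1.0, 0.1]
finger_gap: 0.0001
finger_force: 0.0
t: 10.42
eef_pos: [0.4858, 0.2435, 0.088]
tool_rot: [1.0, 0.0, -0.0, 0.0]
force: [-0.1, 0.4, 0.1]
finger_gap: 0.0
finger_force: 0.0
```

View pics/s3.png

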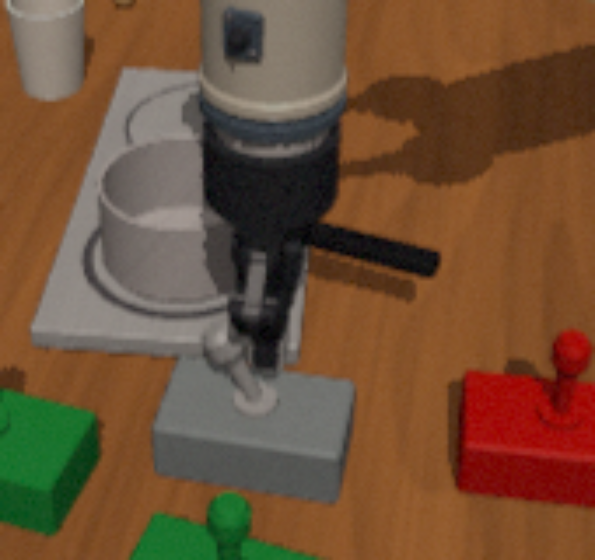

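The bat, with its bulb at (222,348) and collar at (255,398), now leans away from the robot, so it has snapped over to on. The pan is still inside the ring. Back off, rise and check.

```bash
python3 -m creep '[[255,-15,0,0,0,0,0],[255,-20,0,0,0,0,0],[255,-20,0,-10,0,0,0],[255,0,0,-50,0,0,0],[255,0,0,-50,0,0,0]]';python3 -m creep '[[255,-25,0,-30,0,0,0],[255,0,0,0,0,0,0],[255,0,0,0,0,0,0],[255,0,0,0,0,0,0]]'; python3 -c "
from h import *
i=arm.capture('scene');j=arm.capture('side')
a=cv2.resize(i[150:290,180:367],(400,300));b=cv2.resize(j[150:300,190:390],(400,300));cv2.imwrite('pics/f.png',np.hstack([a,b])[:,:,::-1])"
```

```text
t: 11.1
eef_pos: [0.4284, 0.2433, 0.1987]
tool_rot: [1.0, 0.001, -0.001, 0.0]
force: [0.9, 0.5, 0.1]
finger_gap: 0.0
finger_force: 0.0
t: 11.6
eef_pos: [0.4048, 0.2431, 0.2261]
tool_rot: [1.0, 0.0, -0.001, 0.001]
force: [-0.5, -0.2, 0.5]
finger_gap: -0.0002
finger_force: 0.0
```

View pics/f.png

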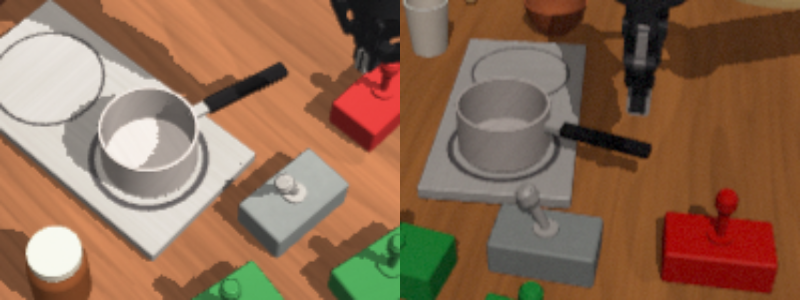

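Both views show the pan inside the ring (left half about (148,165)), the bat leaning on (right half (528,195)), and the arm clear.

```bash
python3 -c "
from plant import arm
print(arm.close_job())"
```

```text
the job is handed in; nothing more can be done
None
```

The pan was slid along the plate to within about 5 mm of the heating ring's centre, the grey switch then snapped over to on, and the job was handed in at about 12 s with the arm clear; no verdict was returned.

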